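# Fit the microscope lamp into its bayonet socket

## Task

Take the lamp module from its rest in the tray and fit it in the bayonet socket on top of the lamp house: pins into the notches, push in against the spring, turn a quarter turn clockwise (seen from above) to the stop and let the spring lock it, then let go. Do it gently without forcing the socket, and leave the other things on the bench where they are.

Things in the scene. Friction and masses are not known exactly. Their poses are not given: they have to be found in the camera images.
- lamp_grip (a point): Lamp module, 85 mm tall, 0.1 to 0.2 kg, upright in the tray. Point: centre of its grip, a black upright bar 46 mm long (lamp's x), 20 mm wide (y), 35 mm high; pinch it across the 20 mm from above. z: the lamp's long axis, up. Under the bar an aluminium disc 46 mm across, underside 22.5 mm below this point; then a round plug 30 mm across, foot 67.5 mm below, last 6 mm tapering to 24 mm.
- lamp_pins (a point): Lamp: point on its axis between the two opposite bayonet pins, 45.5 mm below the grip centre, 22 mm above the foot. Round pins 5 mm thick stick out of the plug along the lamp's +x and -x (in line with the bar), 50.5 mm tip to tip. They are alike: a half turn makes no difference.
- tray: Grey tray 120 x 150 mm with 14 mm walls and 4 mm floor, fixed; origin under its centre. The lamp stands loosely in a black ring on its floor (top 18 mm above the bench); lift it straight out, 25 mm clears it.
- lamphouse: Lamp house: finned grey metal box 120 x 100 x 45 mm, fixed on the bench; origin under its centre. The upright steel bayonet sleeve stands on its top, 53 mm outside and 33 mm inside diameter, 48 mm tall, open upwards. It must not be forced: keep the force between lamp and lamp house (summed over all contacts, spring too) below 60 N when searching, pushing and at the turning stop.
- socket (a point): Point on the sleeve's axis at its top rim; z up. Two opposite notches 8 mm wide run down the wall, nominally at +x and -x, but the sleeve sits turned in its clamp by an unmeasured angle up to 0.38 rad either way: find them by feel (pins lightly on the rim, turn till they drop) or sight. Grip centre above this point: 48 mm with pins on the rim, below 43 mm with pins in the notches.
- socket_lock (a point): Where the grip centre stands when locked: 34 mm above the rim, on the axis; axes as the socket's. In the notches, push down till the grip centre is 26 to 28.5 mm above the rim (hard bottom at 25): pins are then under the lip. Turn clockwise from above 1.57 to 1.75 rad (play) to a hard stop; the spring then lifts the pins 5 mm into pockets, bar nearly along y.
- plunger (a joint): Brass spring plunger in the sleeve that the lamp's foot pushes down, m: 0 free (its top 27 mm below the rim, first touch with the grip centre 40.5 mm above the rim), 0.0065 with the lamp locked, over 0.0115 with the pins under the lip, 0.0155 at the hard bottom. About 4 N at first touch, 0.5 N more per mm.
- objective: a spare steel microscope objective, 28 mm across and 44 mm tall, standing in the tray beside the lamp; origin at its foot. Leave it alone.
- mouse: a black computer mouse, 105 x 62 x 33 mm; origin under its centre. Leave it alone.
- oil_bottle: a small amber dropper bottle, 34 mm across and 75 mm tall; origin at its foot. Leave it alone.
- slide_box: a flat closed slide box, 85 x 180 x 30 mm; origin under its centre. Leave it alone.
- marker: a white marker pen lying down, 14 mm thick, 130 mm long; origin under its middle. Leave it alone.
- tube_rack: a white rack of capped blood tubes, 70 x 200 mm and 94 mm tall; origin under its centre. Leave it alone.
Mind the look-alikes: they are no part of the job. What is shaped like the part that bears lamp_grip but green is not meant. Of the things that look like the lamphouse, the larger one is meant.

How it is judged (in metres and radians):
On the way, in this order (a step that is already met when the one before it is completed fails the run):
1. the lamp is lifted out of its rest (distance of lamp_grip from where it was at the start of the episode above 0.03 m), for 0.1 s.
2. the lamp is pushed down in the socket against the spring, pins below the lip (z of lamp_grip in the frame of socket below 0.0305 m and horizontal distance between lamp_grip and socket below 0.006 m), for 0.05 s.
At the end, for the whole second after the job is handed in: The lamp sits locked in the socket: its grip centre 31.5 to 36.5 mm above the rim point and within 6 mm of the axis, the bar within 0.55 rad of the socket's y axis, tilted less than 0.15 rad, at rest (z of lamp_grip in the frame of socket between 0.0315 and 0.0365 m and horizontal distance between lamp_grip and socket below 0.006 m and angle between the x axis of lamp_grip and the y axis of socket, either way round below 0.55 rad and angle between lamp_grip's own z axis and vertical below 0.15 rad and linear speed of lamp below 0.02 m/s); the robot touches nothing.
It fails at once if the lamp is forced against the lamp house with more than 60 N (contact force between lamp and lamphouse above 60 N).
It fails at once if another thing on the bench is shifted by more than 25 mm (distance of any of objective, mouse, oil_bottle, slide_box, marker, tube_rack from where it was at the start of the episode above 0.025 m).
It also fails if it takes over 72 s, if anything falls off the work surface, if the arm or the gripper's body presses on something with over 40 N, if the wrist force passes 120 N, or if a joint passes its speed limit or range.

## Robot

A 6-joint arm with a two-finger parallel gripper is mounted at the origin on the work surface. World frame = base frame: x ahead of the robot, y to its left, z up, the work surface at z = 0. Lengths are in mm, angles in rad, forces in N, time in s.
With the tool pointing down it reaches from about 275 to 725 mm from the base axis. Payload 15.9 kg.
Tool frame: the origin (TCP) lies between the finger pads; the fingertips stand 19 mm ahead of it and the grasp point (between the pads) is the TCP; z points along the fingers, y is the line along which they close (so a half turn about z gives the same grasp; the last joint's range is limited). The gripper opens to 85 mm and grips with 20 to 120 N. Pads are 22 mm wide; open, the fingers measure 114 mm over their backs; the gripper's body (76 mm by 85 mm) begins 54 mm behind the grasp point. The pads swing forward as they close: fully open they stand 13 mm farther back than shut.
Start: joints at [-1.263, 0.213, -0.034, 1.323, 0, 1.571], TCP at [151.475, -476.488, 211.506] pointing down, gripper open.
Joint ranges: [-2.98, 2.98], [-0.74, 1.72], [-1.14, 1.35], [-2.1, 2.04], [-1.57, 1.44], [-3.14, 3.14]. Speed limits (rad/s): [1.89, 1.89, 2.39, 2.57, 3.14, 3.14].

## Interface

Orientations are given as [roll, pitch, yaw] about the fixed x, y, z axes, in that order (R = Rz(yaw) Ry(pitch) Rx(roll)).
In Python, from workcell import r, kinematics, status, camera, calibration gives the robot as it stands. Calls block until the motion is done:
- r.move_ptp(position, orientation): joint-space move of the TCP to a pose.
- r.move_linear(position, feed=150, ori=None, threshold=None): straight line of the TCP; ori=None keeps the orientation; feed is the mean speed in mm/s. With threshold (N) it stops when the force on the tool has changed by that much, and returns True; else False.
- r.goto_joints(angles): joint-space move.
- r.set_gripper(opening): opening from 0.0 (shut) to 1.0 (fully open); the grip force is fixed at half the most; returns when the fingers have stopped.
- r.hold(seconds).
- kinematics.ik(position, orientation): joint angles nearest the present ones, or None.
- status.sense(): the state.
- camera(name): name is "side" or "top" or "wrist"; returns the picture (480x640x3 uint8, red, green, blue); there is no depth.
- calibration(name): a dict with "mtx" (3x3 intrinsics, pixels), "cam_to_world" (4x4, takes a point from camera to world coordinates); the wrist camera has in their place "hand_eye" (4x4, takes a point from camera to tool coordinates, whose origin is the TCP and whose axes are the flange's). Camera axes: x right, y down, z forward; pixel columns grow to the right and rows downward; lengths in mm; the calibration is good to about 2 mm. A picture is of the moment at which its call begins: read the wrist's pose just before it. calibration takes no time and is no camera call.
A pose or a line that the arm cannot do raises r.PlanningError and nothing moves.
- r.job_done(): hands the job in; it is judged then, once.
The state is a dict: "clock": time; "qpos": joint angles; "dq": joint speeds; "joint_torque": joint torques, N m; "position": TCP position; "orientation": TCP orientation; "wrist_force": force on the tool from outside, world axes, zero at the start; "ft_torque": the same for the moment, N m; "grip_width": opening from 0.0 (shut) to 1.0 (fully open); "gripper_force": force on a finger pad.
Only numpy, scipy, OpenCV 4.12 (cv2) and the standard library are available. Lean on these libraries where they do the work, as an engineer would, in place of code of your own. Each camera call takes 0.05 s, during which the arm holds its last target. There are 200 camera calls.

## Working session

There is one attempt and no reset: what is moved stays moved. The work goes in short steps, each a Python script; the robot and the scene stay as the last script left them, time stands still between calls to the robot, and variables do not carry over. Pictures are saved under pics/ and viewed, at most 10 in all, crops included, and the job is handed in when it is done.

```bash
ls; mkdir -p pics; cat > h.py <<'E'
import numpy as np, cv2
from workcell import r, kinematics, status, camera, calibration
def save(n,im): cv2.imwrite('pics/'+n,cv2.cvtColor(im,cv2.COLOR_RGB2BGR))
E
python3 - <<'E'
from h import *
for n in ("top","side"):
    save(n+"0.png",camera(n)); c=calibration(n); print(n,np.round(c["mtx"],1).tolist(),np.round(c["cam_to_world"],4).tolist())
print(np.round(calibration("wrist")["hand_eye"],3).tolist(),np.round(calibration("wrist")["mtx"],1).tolist())
print(status.sense())
E
```

```text
pics
top [[448.6, 0.0, 315.4], [0.0, 448.6, 248.2], [0.0, 0.0, 1.0]] [[0.0276, -0.9825, 0.1844, 386.8987], [-0.9996, -0.027, 0.0059, -39.9683], [-0.0008, -0.1844, -0.9828, 1033.3602], [0.0, 0.0, 0.0, 1.0]]
side [[615.0, 0.0, 320.1], [0.0, 615.0, 244.1], [0.0, 0.0, 1.0]] [[-0.9945, -0.0664, 0.0809, 428.7693], [-0.1046, 0.6468, -0.7554, 1035.3818], [-0.0021, -0.7597, -0.6502, 1009.8251], [0.0, 0.0, 0.0, 1.0]]
[[-0.001, -0.957, -0.29, 73.662], [1.0, -0.001, -0.0, -0.774], [0.0, -0.29, 0.957, -162.206], [0.0, 0.0, 0.0, 1.0]] [[387.6, 0.0, 320.1], [0.0, 387.6, 242.5], [0.0, 0.0, 1.0]]
{'clock': 0.1, 'qpos': array([-1.26298705e+00,  2.13312492e-01, -3.49572109e-02,  1.32346117e+00,
       -3.46386747e-05,  1.57082644e+00]), 'dq': array([-0.00010674, -0.00138805,  0.00135272,  0.00141366, -0.00050098,
        0.00131599]), 'joint_torque': array([-1.93207648e-03, -6.87240171e+01,  4.87814569e+01,  1.19562907e-02,
       -2.31120557e-04,  2.14302526e-05]), 'position': array([ 151.38622874, -476.22492873,  211.07840082]), 'orientation': array([-3.14065811e+00,  3.46668055e-05,  3.07779190e-01]), 'wrist_force': array([ 0.38397074, -0.49043443, -0.45087447]), 'ft_torque': array([0.02964307, 0.05283297, 0.02181054]), 'gripper_force': 0.0, 'grip_width': 0.9989080942821315}
```

View pics/top0.png

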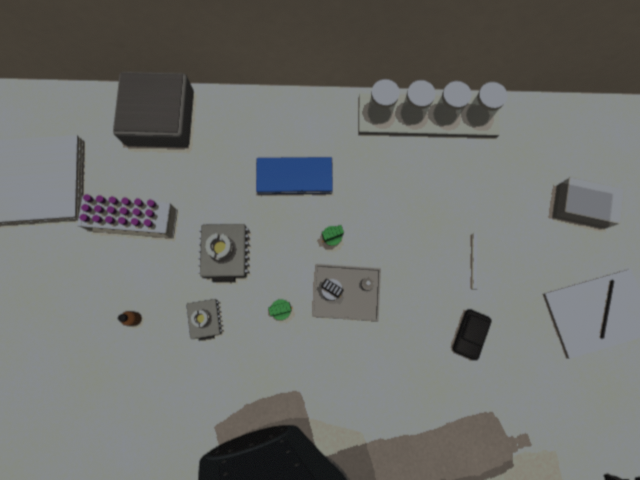

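View pics/side0.png

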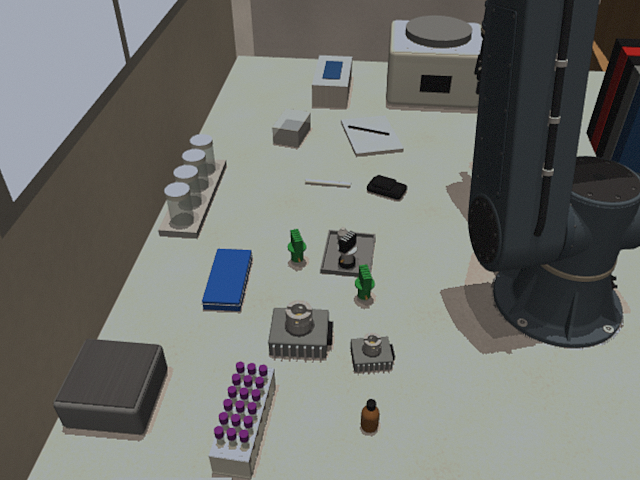

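The lamp, a black striped bar on a grey disc, is at about (332,289) in the top view. The larger lamp house's socket is at about (219,247). The green look-alikes and the small lamp house at (200,319) are to be ignored. I'll get rough positions from rays, then look closer with the wrist camera.

```bash
cat >> h.py <<'E'
def ray(name,uv,T=None):
    c=calibration(name); T=c["cam_to_world"] if T is None else T
    d=T[:3,:3]@np.linalg.solve(c["mtx"],[uv[0],uv[1],1.]); return T[:3,3],d/np.linalg.norm(d)
def onz(name,uv,z,T=None):
    p,d=ray(name,uv,T); return p+d*(z-p[2])/d[2]
def wristT():
    from scipy.spatial.transform import Rotation as R
    s=status.sense(); T=np.eye(4); T[:3,:3]=R.from_euler('xyz',s["orientation"]).as_matrix(); T[:3,3]=s["position"]
    return T@calibration("wrist")["hand_eye"]
def shot(n):
    T=wristT(); im=camera("wrist"); save(n+'.png',im); np.save('pics/'+n+'.npy',T); return im,T
E
python3 - <<'E'
from h import *
L=onz("top",(332,288),89); S=onz("top",(219,247),93); Ls=onz("side",(347,236),89); Ss=onz("side",(299,311),93)
print(L,Ls,S,Ss)
L=(L+Ls)/2;S=(S+Ss)/2
for n,p in (("wl",L),("ws",S)):
    r.move_ptp([p[0],p[1],200],[np.pi,0,0]); r.hold(.2); shot(n); print(status.sense()["clock"],status.sense()["position"],status.sense()["qpos"])
a=cv2.imread('pics/wl.png');b=cv2.imread('pics/ws.png');cv2.imwrite('pics/both.png',cv2.resize(np.hstack([a[:,120:520],b[:,120:520]]),(800,480)))
E
```

```text
[479.77786894 -71.56034119  89.        ] [483.88217038 -69.88402351  89.        ] [560.30552611 171.44356499  93.        ] [563.7001995  182.73564899  93.        ]
2.2417 [481.7464019  -71.1740203  199.98996523] [-1.46658123e-01  1.88491671e-01 -9.38020688e-02  1.28856735e+00
 -3.26180103e-05  2.99567610e+00]
7.2833 [562.03034449 177.04472943 200.00814614] [ 3.05192669e-01  4.03808014e-01  1.98277451e-01  1.36523229e+00
 -4.12418231e-05 -2.83626256e+00]
```

View pics/both.png

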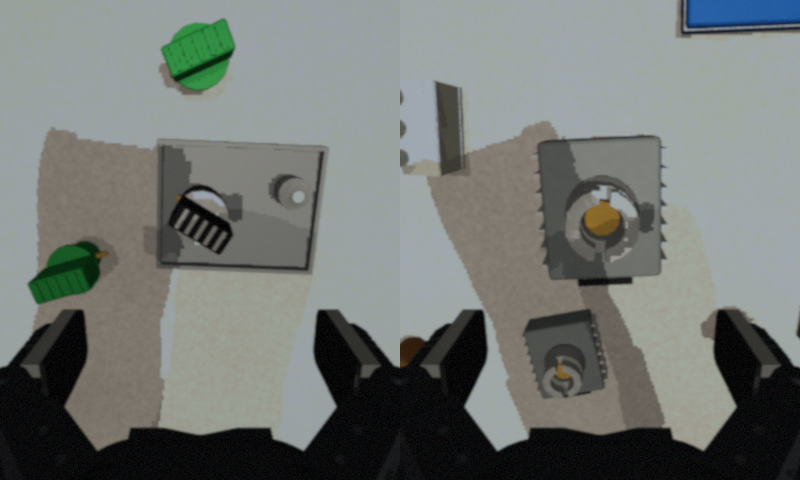

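The left half shows the lamp, with its striped bar skewed about 40° around (200,220) and the objective at (292,192). The right half shows the larger house's sleeve with its brass plunger at (602,218). I'll zoom in on both.

```bash
python3 - <<'E'
from h import *
a=cv2.imread('pics/wl.png');b=cv2.imread('pics/ws.png')
print(a.shape)
# crops 80x? original coordinates
A=a[170:270,270:370];B=b[160:280,270:370][0:100]
z=lambda x:cv2.resize(x,(400,400),interpolation=cv2.INTER_CUBIC)
B=b[168:268,272:372]
o=np.hstack([z(A),z(B)]);o=np.clip(o.astype(float)*1.4,0,255).astype(np.uint8)
cv2.imwrite('pics/zoom.png',o)
E
```

```text
(480, 640, 3)
```

View pics/zoom.png

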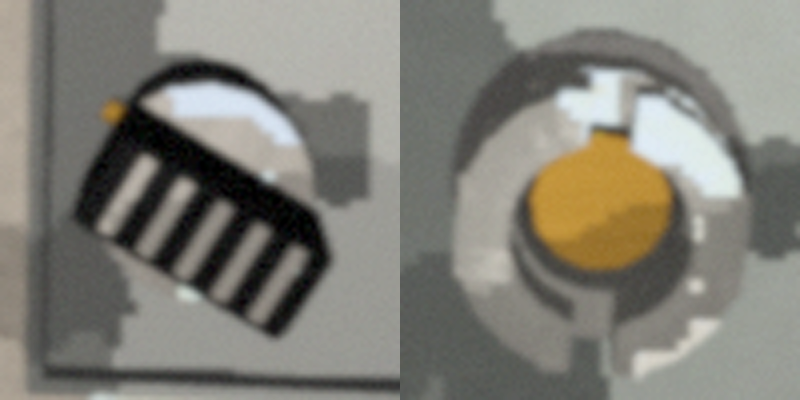

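The left crop shows the bar's top face (stripes), with corners at about (119,144), (332,260), (275,337) and (75,215) in the zoom. The right crop shows the rim centred near (601,237), with notches at about (611,115) and (591,352). I'll turn these into positions and check the sizes.

```bash
python3 - <<'E'
from h import *
TL=np.load('pics/wl.npy');TS=np.load('pics/ws.npy')
c=[onz("wrist",(270+x/4,170+y/4),89,TL)[:2] for x,y in ((119,144),(332,260),(275,337),(75,215))]
c=np.array(c);print(c.round(1).tolist(),'ctr',c.mean(0),'sides',[np.linalg.norm(c[i]-c[i-1]).round(1) for i in range(4)])
v=c[1]-c[0]+c[2]-c[3];print('yaw',np.arctan2(v[1],v[0]))
f=lambda x,y:onz("wrist",(272+x/4,168+y/4),93,TS)[:2]
l,rr,b=f(455,225),f(748,225),f(601,378)
print('sock L R B',l,rr,b,'D',np.linalg.norm(l-rr))
n1,n2=f(611,115),f(591,352);d=n1-n2;print(n1,n2,np.linalg.norm(d),'notch yaw',np.arctan2(d[1],d[0]))
# automatic brass plunger (z=93-27=66) centroid
im=cv2.imread('pics/ws.png');h=cv2.cvtColor(im,cv2.COLOR_BGR2HSV)[168:268,272:372]
m=((h[...,0]>10)&(h[...,0]<28)&(h[...,1]>130)).astype(np.uint8);cs,_=cv2.findContours(m,0,1);k=max(cs,key=cv2.contourArea)
print('brass',cv2.boundingRect(k),cv2.minEnclosingCircle(k))
E
```

```text
[[499.8, -56.0], [478.2, -94.6], [463.4, -84.4], [486.8, -47.8]] ctr [482.04462737 -70.70553572] sides [np.float64(15.4), np.float64(44.3), np.float64(18.0), np.float64(43.4)]
yaw -2.1101946154359874
sock L R B [567.58499204 130.78712546] [567.54765534  78.37095351] [538.51755721 102.4703682 ] D 52.41618524116741
[587.41497787 104.41979467] [543.57896132 104.68713874] 43.836831768983004 notch yaw -0.006098655215072766
brass (32, 33, 36, 34) ((49.57143020629883, 50.0), 17.684980392456055)
```

```bash
python3 - <<'E'
from h import *
TS=np.load('pics/ws.npy')
f=lambda x,y:onz("wrist",(272+(x-400)/4,168+y/4),93,TS)[:2]
l,rr,b=f(455,225),f(748,225),f(601,378)
print('sock L R B',l,rr,b,'D',np.linalg.norm(l-rr),'ctr',b[0]+26.5,(l+rr)[1]/2)
n1,n2=f(611,115),f(591,352);d=n1-n2;print(n1,n2,(n1+n2)/2,np.linalg.norm(d),'notch yaw',np.arctan2(d[1],d[0]))
# second look at socket: tool yaw pi, and at lamp with grasp yaw
S=[564.5,178]
r.move_ptp([S[0],S[1],200],[np.pi,0,3.0]); r.hold(.15); shot('ws2')
r.set_gripper(.6)
r.move_ptp([482,-70.7,160],[np.pi,0,-2.11]); r.hold(.15); shot('wl2'); print(status.sense()["clock"],status.sense()["qpos"],status.sense()["grip_width"])
a=cv2.imread('pics/wl2.png');b=cv2.imread('pics/ws2.png')
z=lambda x:cv2.resize(x,(400,400),interpolation=cv2.INTER_CUBIC)
o=np.hstack([z(a[170:310,250:390]),z(b[168:268,272:372])]);cv2.imwrite('pics/zoom2.png',np.clip(o.astype(float)*1.4,0,255).astype(np.uint8))
E
```

```text
sock L R B [567.63595737 202.3362483 ] [567.59862597 149.92751001] [538.57219347 176.1935827 ] D 52.40875159224461 ctr 565.072193465743 176.13187915422597
[587.46351124 174.4897839 ] [543.63294941 178.03202395] [565.54823033 176.26090393] 43.97346490071033 notch yaw -0.08064140934267619
12.325 [-1.44883300e-01  2.02545879e-01 -1.78106609e-01  1.19008872e+00
  2.51590957e-05 -1.17677033e+00] 0.6028911212583492
```

View pics/zoom2.png

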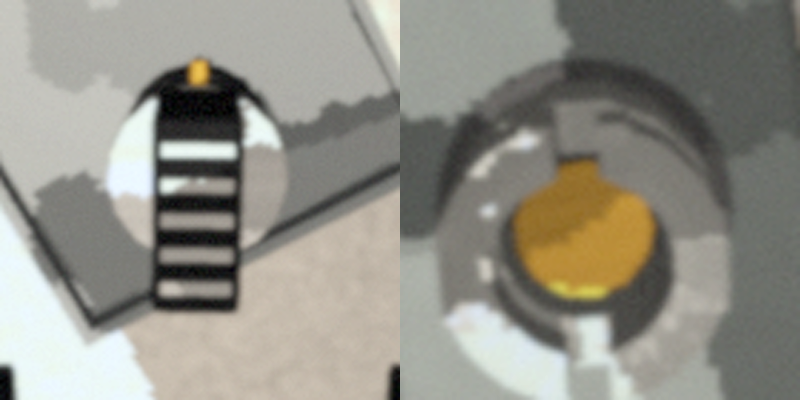

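Left: the bar lines up with the tool. Its far edge is at zoom y≈309 and it spans x=154–240. Right: the rim spans x=437–728, with notches at about (578,150) and (593,345).

```bash
python3 - <<'E'
from h import *
TS=np.load('pics/ws2.npy');TL=np.load('pics/wl2.npy')
f=lambda x,y:onz("wrist",(272+(x-400)/4,168+y/4),93,TS)[:2]
l,rr=f(437,245),f(728,245)
print('sock',l,rr,(l+rr)/2,np.linalg.norm(l-rr))
n1,n2=f(578,150),f(593,345);d=n1-n2;print((n1+n2)/2,np.linalg.norm(d),'notch yaw',np.arctan2(d[1],d[0])-np.pi)
b=cv2.imread('pics/ws2.png');h=cv2.cvtColor(b,cv2.COLOR_BGR2HSV)
g=lambda x,y:onz("wrist",(250+x/2.857,170+y/2.857),89,TL)[:2]
p,q=g(154,308),g(240,310);t=np.array([np.cos(-2.11),np.sin(-2.11)])
print('lamp',(p+q)/2,np.linalg.norm(p-q),(p+q)/2+23*t, 'pin/yaw')
e=g(197,120)-g(197,309);print('len to near edge guess',np.linalg.norm(e),np.arctan2(*(e[::-1])))
# bottom of rim
gy=cv2.cvtColor(b,cv2.COLOR_BGR2GRAY)
print(gy[245:285,308].tolist())
print(gy[245:285,326].tolist())
im=cv2.imread('pics/wl2.png');print(cv2.cvtColor(im,cv2.COLOR_BGR2GRAY)[195:285,319].tolist())
E
```

```text
sock [557.83755925 151.40748915] [565.21873918 203.10995857] [561.52814921 177.25872386] 52.22669012201944
[562.40303422 177.70293402] 36.318326893028434 notch yaw -0.0689009927686044
lamp [493.23904074 -52.15746167] 19.457971724801443 [481.42962605 -71.89417175] pin/yaw
len to near edge guess 43.61142035298755 -2.1111589209400234
[71, 84, 84, 78, 65, 58, 57, 57, 72, 107, 141, 160, 162, 163, 163, 163, 164, 165, 164, 165, 165, 164, 163, 157, 144, 129, 121, 121, 120, 118, 120, 121, 120, 119, 121, 120, 120, 121, 119, 117]
[53, 53, 54, 56, 56, 56, 54, 58, 61, 74, 97, 116, 127, 135, 141, 141, 149, 156, 161, 161, 159, 159, 155, 143, 127, 122, 121, 121, 120, 121, 119, 120, 119, 120, 118, 119, 115, 113, 131, 153]
[138, 137, 131, 118, 94, 68, 42, 15, 12, 7, 13, 11, 4, 1, 5, 9, 19, 18, 30, 26, 30, 34, 36, 49, 97, 145, 167, 174, 174, 158, 112, 57, 34, 32, 30, 34, 52, 93, 123, 123, 114, 105, 77, 45, 23, 14, 14, 15, 31, 60, 93, 110, 111, 108, 87, 55, 27, 15, 11, 17, 29, 64, 93, 109, 113, 107, 88, 54, 23, 16, 13, 16, 31, 63, 92, 108, 110, 103, 79, 45, 19, 20, 22, 51, 92, 121, 132, 135, 137, 136]
```

```bash
cat >> h.py <<'E'
def st(tag=''):
    s=status.sense(); print(tag,round(s["clock"],2),'p',s["position"].round(2),'yaw',round(s["orientation"][2],3),'F',s["wrist_force"].round(1),'M',s["ft_torque"].round(2),'g',round(s["grip_width"],3),round(s["gripper_force"],1),'q6',round(s["qpos"][5],2)); return s
E
python3 - <<'E'
from h import *
TS=np.load('pics/ws2.npy'); b=onz("wrist",(317.6,270.2),93,TS)[:2]+26.5*np.array([np.cos(3.),np.sin(3.)]); print('sock2',b)
r.move_linear([481.7,-70.6,110],feed=120); 
print(r.move_linear([481.7,-70.6,76.5],feed=50,threshold=8)); st('down')
r.set_gripper(0); st('grip')
r.move_linear([481.7,-70.6,120],feed=60); st('lift')
r.move_linear([481.7,-70.6,180],feed=150); st('up')
save('top1.png',camera('top'));save('side1.png',camera('side'))
a=cv2.imread('pics/side1.png')[150:300,250:450];b=cv2.imread('pics/top1.png')[200:350,240:440]
cv2.imwrite('pics/held.png',np.hstack([cv2.resize(x,(400,300),interpolation=cv2.INTER_CUBIC) for x in(a,b)]))
E
```

```text
sock2 [566.34111011 176.48756451]
False
down 13.71 p [481.79 -70.6   76.64] yaw -2.11 F [ 0.3 -0.2  0.4] M [-0.01 -0.01  0.03] g 0.602 0.0 q6 -1.18
grip 14.24 p [481.7  -70.6   76.53] yaw -2.11 F [-0.3 -0.4  0.4] M [-0.02 -0.02 -0.01] g -0.0 0.0 q6 -1.18
lift 15.12 p [481.5  -70.56 119.72] yaw -2.11 F [-0.  -0.   0.4] M [ 0.01  0.03 -0.01] g 0.003 0.0 q6 -1.18
up 15.67 p [481.49 -70.59 179.19] yaw -2.11 F [-0.6 -0.  -0.4] M [0.   0.05 0.  ] g 0.005 0.0 q6 -1.18
```

View pics/held.png

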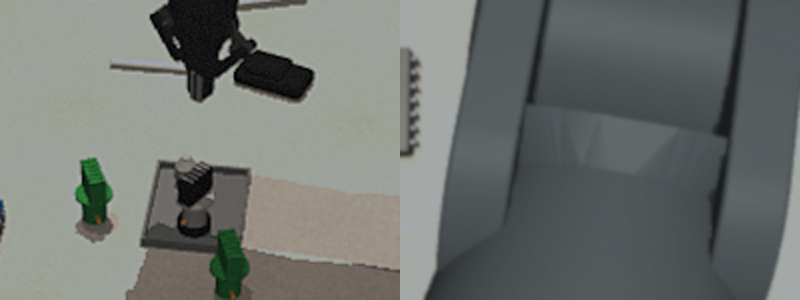

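The gripper closed on nothing (width 0). The side view shows the lamp still upright in the tray with its bar at side pixel (347,241). I'll check the gripper tip's projection and triangulate before retrying.

```bash
python3 - <<'E'
from h import *
def proj(n,P):
    c=calibration(n); q=np.linalg.inv(c["cam_to_world"])@np.r_[P,1]; u=c["mtx"]@(q[:3]/q[2]); return u[:2].round(1)
s=st('now'); p=s["position"]
print('tcp',proj("side",p),'tip',proj("side",p-[0,0,19]))
for z in (4,54,71.5,89): print(z,proj("side",np.array([481.7,-70.6,z])))
b=cv2.imread('pics/side1.png')[170:290,300:400]
im,T=shot('wl3')
o=np.hstack([cv2.resize(b,(400,480),interpolation=cv2.INTER_CUBIC),cv2.resize(cv2.cvtColor(im,4)[150:450,195:445],(400,480))])
cv2.imwrite('pics/chk.png',o)
E
```

```text
now 15.77 p [481.03 -70.53 178.72] yaw -2.11 F [-0.2  0.3  0.3] M [-0.01  0.05  0.04] g 0.001 0.0 q6 -1.18
tcp [349.3 205.2] tip [349.1 211.9]
4 [347.  262.8]
54 [347.6 247.2]
71.5 [347.8 241.6]
89 [348.  235.9]
```

View pics/chk.png

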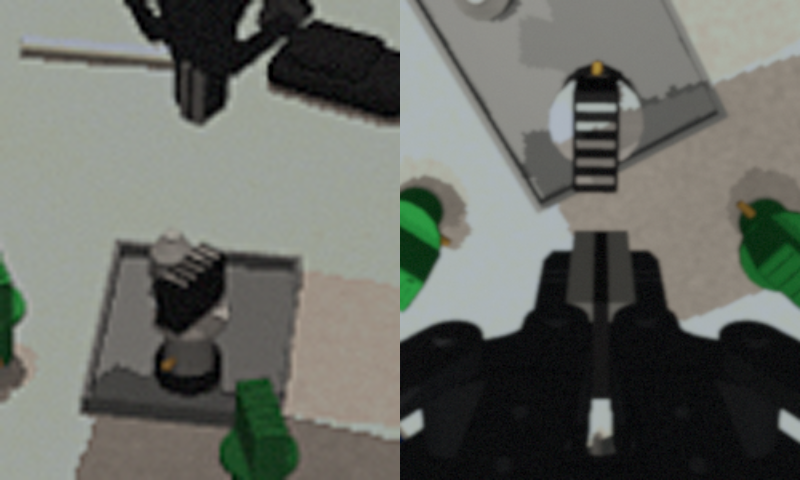

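Left: the closed fingertips end at side pixel (349,200), but stated geometry puts them at row 212. The wrist view (tips at row 295) agrees. The real tips are about 35–40 mm farther back than claimed, so the fingers closed just above the bar. I'll measure this by touching the bar top gently with the closed fingers, then grasp relative to that contact.

```bash
python3 - <<'E'
from h import *
r.move_linear([481.7,-70.6,84],feed=120); r.hold(.1); st('above')
hit=r.move_linear([481.7,-70.6,45],feed=18,threshold=3.5); s=st('touch'); zt=s["position"][2]; print(hit,zt)
r.move_linear([481.7,-70.6,zt+15],feed=100)
np.save('zt.npy',zt)
E
```

```text
above 16.87 p [482.23 -70.69  84.73] yaw -2.11 F [-0.3  0.   0.3] M [0.02 0.03 0.05] g 0.006 0.0 q6 -1.18
touch 17.91 p [482.08 -70.65  69.21] yaw -2.11 F [-1.2  0.   8.7] M [0.07 0.26 0.01] g -0.001 4.4 q6 -1.18
True 69.20935207719171
```

Contact was at TCP z=69.2, so the tips are about 20 mm behind the reported TCP. The tool is effectively 39 mm shorter than stated. I'll grasp again with that correction.

```bash
python3 - <<'E'
from h import *
r.move_linear([481.7,-70.6,110],feed=150)
r.set_gripper(.6)
r.move_linear([481.7,-70.6,75],feed=120)
print(r.move_linear([481.7,-70.6,38],feed=50,threshold=6)); st('down')
r.set_gripper(0); s=st('grip')
if s["grip_width"]>.1:
    r.move_linear([481.7,-70.6,70],feed=60); st('lift')
    r.move_linear([481.7,-70.6,145],feed=120); r.hold(.1); st('up')
    a,T=shot('wl4'); b=camera('side'); save('side4.png',b); b=cv2.cvtColor(b,4)
    o=np.hstack([cv2.resize(b[150:300,280:420],(400,430),interpolation=cv2.INTER_CUBIC),cv2.resize(cv2.cvtColor(a,4)[200:360,245:395],(400,430),interpolation=cv2.INTER_CUBIC)])
    cv2.imwrite('pics/held4.png',np.clip(o*1.4,0,255))
E
```

```text
False
down 20.42 p [481.88 -70.65  38.21] yaw -2.11 F [0.7 0.3 0.1] M [ 0.01  0.04 -0.03] g 0.599 0.0 q6 -1.18
grip 20.8 p [481.88 -70.61  38.32] yaw -2.11 F [-1.3  0.   6.4] M [0.02 0.4  0.03] g 0.223 58.5 q6 -1.18
lift 21.48 p [481.64 -70.61  69.95] yaw -2.11 F [-0.1  0.9 -2. ] M [ 0.03 -0.01 -0.01] g 0.224 58.5 q6 -1.18
up 22.36 p [481.12 -70.52 144.08] yaw -2.11 F [ 0.4 -0.7 -2.3] M [ 0.05 -0.06  0.02] g 0.224 58.6 q6 -1.18[ WARN:0@2.631] global loadsave.cpp:1063 imwrite_ Unsupported depth image for selected encoder is fallbacked to CV_8U.
```

View pics/held4.png

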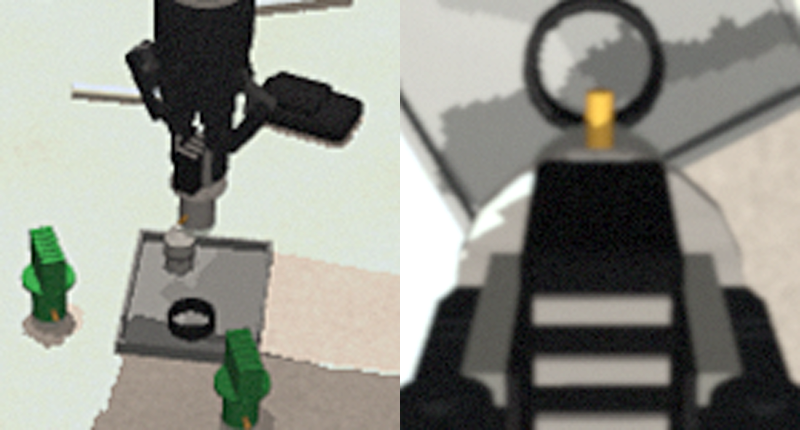

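The lamp is held: side view shows it hanging straight, and the wrist view shows the pin at (320,235), centred to within about 1 mm. Next is the move to the socket and entry by feel. The grip centre is TCP z + 33.2.

```bash
cat >> h.py <<'E'
from math import pi
Y0=pi-.075
def hh(): s=status.sense(); return s["position"][2]+33.2-93
E
python3 - <<'E'
from h import *
C=[565.7,176.35]
r.move_ptp([C[0],C[1],147],[pi,0,Y0]); r.hold(.2); s=st('over')
q=kinematics.ik([C[0],C[1],70],[pi,0,Y0-1.8]); print(q)
for z in (118,108.5):
    hit=r.move_linear([C[0],C[1],z],feed=22,threshold=8); r.hold(.1); st('dn %s h=%.1f'%(hit,hh()))
    if hit: break
E
```

```text
over 24.04 p [565.73 175.76 147.11] yaw 3.066 F [-0.4  0.4 -1.6] M [-0.01  0.04  0.02] g 0.227 58.6 q6 0.38
[ 0.30219021  0.4626254  -0.04553755  1.06263338  0.          2.17719021]
dn False h=58.3 25.61 p [565.77 176.37 118.11] yaw 3.067 F [ 0.2  0.2 -1. ] M [-0.04 -0.02  0.  ] g 0.225 58.6 q6 0.38
dn False h=48.8 26.29 p [565.78 176.38 108.62] yaw 3.067 F [-0.5  0.  -2. ] M [ 0.08 -0.    0.01] g 0.226 58.6 q6 0.38
```

```bash
python3 - <<'E'
from h import *
C=[565.7,176.35]
hit=r.move_linear([C[0],C[1],101.3],feed=15,threshold=7); r.hold(.1); st('dn %s h=%.1f'%(hit,hh()))
E
```

```text
dn False h=41.6 27.02 p [565.79 176.36 101.4 ] yaw 3.067 F [ 0.2 -0.2 -1.9] M [ 0.   -0.02 -0.03] g 0.222 58.6 q6 0.38
```

The pins went into the notches without contact. Now I push against the spring.

```bash
python3 - <<'E'
from h import *
C=[565.7,176.35]
for h in (38,32,27.3):
    hit=r.move_linear([C[0],C[1],h+93-33.2],feed=15,threshold=16); r.hold(.1); st('dn %s h=%.1f'%(hit,hh()))
    if hit: break
E
```

```text
dn False h=38.3 27.51 p [565.9  176.4   98.06] yaw 3.067 F [ 0.5 -0.3  3.5] M [ 0.05 -0.08 -0.04] g 0.224 59.4 q6 0.38
dn False h=32.1 28.16 p [565.9  176.39  91.87] yaw 3.067 F [ 1.  -0.6  6.7] M [-0.03 -0.12 -0.02] g 0.224 59.8 q6 0.38
dn False h=27.6 28.73 p [565.95 176.41  87.36] yaw 3.067 F [ 0.1 -0.2  8.8] M [-0.1   0.06 -0.01] g 0.223 60.1 q6 0.38
```

```bash
cat > turn.py <<'E'
from h import *
q0=status.sense()["qpos"].copy(); C=[565.75,176.35]; a=0
for d in [.1,.2,.2,.25,.25,.25,.25]+[.035]*8:
    a+=d
    q=kinematics.ik([C[0],C[1],86.9],[pi,0,Y0-a]); r.goto_joints(q); r.hold(.05)
    s=st('a=%.3f h=%.1f'%(a,hh())); turned=s["qpos"][5]-q0[5]
    if abs(s["ft_torque"][2])>.35 or np.linalg.norm(s["wrist_force"][:2])>12 or s["wrist_force"][2]>20: print('stop');break
print('turned',turned)
E
python3 turn.py
```

```text
a=0.100 h=27.4 29.02 p [566.01 176.45  87.16] yaw 2.966 F [-0.8  0.2  8.9] M [ 0.11  0.08 -0.01] g 0.223 60.1 q6 0.48
a=0.300 h=27.4 29.38 p [566.03 176.5   87.18] yaw 2.766 F [0.2 1.1 8. ] M [ 0.08  0.08 -0.07] g 0.226 60.1 q6 0.68
a=0.500 h=27.4 29.74 p [566.03 176.49  87.19] yaw 2.566 F [-0.2 -0.5  9.1] M [ 0.11  0.04 -0.08] g 0.222 60.1 q6 0.88
a=0.750 h=27.4 30.14 p [566.04 176.51  87.18] yaw 2.316 F [-1.   1.2  8.6] M [0.06 0.02 0.01] g 0.226 60.1 q6 1.13
a=1.000 h=27.4 30.54 p [566.06 176.52  87.18] yaw 2.066 F [0.  1.1 9.4] M [ 0.06 -0.06 -0.  ] g 0.223 60.1 q6 1.38
a=1.250 h=27.4 30.94 p [566.09 176.5   87.2 ] yaw 1.816 F [-1.5 -0.2  9.3] M [ 0.07 -0.05 -0.02] g 0.227 60.1 q6 1.63
a=1.500 h=27.4 31.34 p [566.1  176.53  87.23] yaw 1.566 F [-0.1 -0.1  8.4] M [ 0.1  -0.01 -0.02] g 0.227 60.1 q6 1.88
a=1.535 h=27.4 31.64 p [566.12 176.53  87.24] yaw 1.532 F [-0.3  0.2  8.9] M [ 0.07 -0.05 -0.  ] g 0.221 60.1 q6 1.91
a=1.570 h=27.4 31.94 p [566.1  176.53  87.21] yaw 1.497 F [0.2 0.8 9. ] M [ 0.09 -0.11 -0.05] g 0.225 60.1 q6 1.95
a=1.605 h=27.4 32.24 p [566.11 176.54  87.2 ] yaw 1.462 F [-0.5 -0.1  9. ] M [ 0.05 -0.06  0.  ] g 0.223 60.1 q6 1.98
a=1.640 h=27.4 32.54 p [566.15 176.51  87.24] yaw 1.427 F [-0. -0.  8.] M [ 0.07 -0.17  0.02] g 0.226 60.1 q6 2.02
a=1.675 h=27.4 32.84 p [566.31 176.42  87.24] yaw 1.392 F [ 1.  -1.3  9.8] M [-0.09 -0.38  0.44] g 0.221 60.0 q6 2.05
stop
turned 1.6746403619375025
```

Hard stop felt at 1.67 rad (Mz 0.44 N·m). I'll ease off slightly, rise with the spring into the pockets, check the hold, and release.

```bash
python3 - <<'E'
from h import *
C=[566.0,176.5]
r.goto_joints(kinematics.ik([C[0],C[1],87.2],[pi,0,Y0-1.65])); st('ease')
for h in (31,33,34.2):
    hit=r.move_linear([C[0],C[1],h+59.8],feed=12,threshold=9); r.hold(.1); s=st('up %s h=%.1f'%(hit,hh()))
    if hit: break
# check locked: small turn back should be resisted
p=s["position"]
r.goto_joints(kinematics.ik([C[0],C[1],p[2]],[pi,0,Y0-1.5])); st('twist')
E
```

```text
ease 33.09 p [566.36 176.54  87.5 ] yaw 1.417 F [-0.1 -0.2  8.2] M [-0.15 -0.13  0.03] g 0.224 60.0 q6 2.03
up False h=31.3 33.64 p [566.36 176.54  91.07] yaw 1.417 F [ 0.4 -0.2  8.3] M [-0.13 -0.16  0.07] g 0.224 59.8 q6 2.03
up False h=33.2 34.06 p [566.36 176.54  92.98] yaw 1.417 F [ 1.  -0.5  7.5] M [-0.1  -0.23  0.06] g 0.223 59.6 q6 2.03
up False h=34.2 34.41 p [566.26 176.53  93.98] yaw 1.417 F [ 4.1 -0.3  1. ] M [-0.04 -1.04  0.06] g 0.227 59.7 q6 2.03
twist 34.67 p [566.2  176.51  93.95] yaw 1.564 F [5.7 0.5 0.6] M [ 0.07 -1.15 -0.09] g 0.224 59.6 q6 1.88
```

```bash
python3 - <<'E'
from h import *
p=status.sense()["position"]
r.goto_joints(kinematics.ik([566.0,176.5,93.9],[pi,0,Y0-1.63])); st('back')
r.set_gripper(.5); r.hold(.2); st('open')
print(r.move_linear([566.0,176.5,150],feed=60,threshold=10)); st()
r.move_ptp([540,176.5,230],[pi,0,Y0-1.63]); r.hold(.2)
T=wristT(); im,T=shot('fin'); b=camera('side'); save('fin_s.png',b); print(T[:3,3])
o=np.hstack([cv2.resize(cv2.cvtColor(b,4)[255:375,250:370],(400,400),interpolation=cv2.INTER_CUBIC),cv2.resize(cv2.cvtColor(im,4)[120:400,180:460],(400,400))])
cv2.imwrite('pics/fin2.png',o)
E
```

```text
back 34.92 p [565.89 176.47  93.88] yaw 1.437 F [ 2.3 -0.4  3.6] M [-0.02 -0.62  0.04] g 0.226 59.9 q6 2.01
open 35.48 p [565.91 176.49  93.83] yaw 1.437 F [-0.4 -0.6  0.6] M [0.03 0.04 0.04] g 0.502 0.0 q6 2.01
False
 36.56 p [565.76 176.44 149.54] yaw 1.437 F [-0.4  0.6  0.3] M [-0.    0.01  0.  ] g 0.495 0.0 q6 2.01
[549.6193151  250.09639159 390.79609677]
```

View pics/fin2.png

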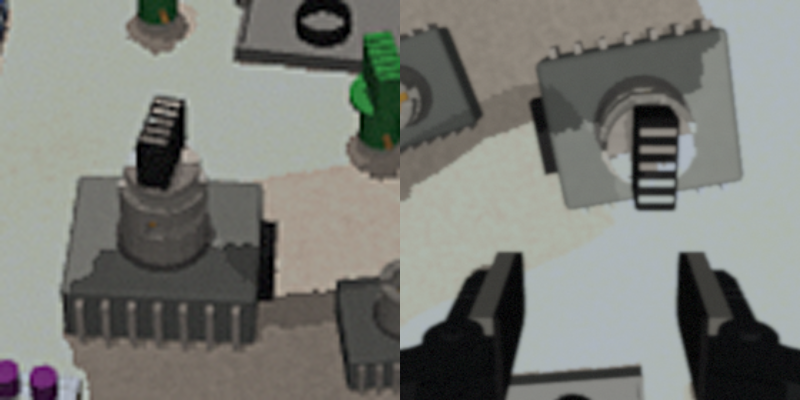

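The lamp sits upright in the sleeve with its bar along the socket's y axis, the pin under the lip (left view, (150,225)), and the gripper clear. I'll do a quick height check on the bar top at side pixel (301,286), then hand in.

```bash
python3 - <<'E'
from h import *
p,d=ray("side",(250+170/3.333,255+103/3.333)); P=p+d*(176.5-p[1])/d[1]; print('top at y=176.5:',P.round(1),'expect z~144.5, x~566')
st()
if 135<P[2]<154: print(r.job_done())
E
```

```text
top at y=176.5: [558.9 176.5 158.8] expect z~144.5, x~566
 37.29 p [539.74 176.33 228.99] yaw 1.436 F [-0.2  0.   0.5] M [ 0.06 -0.06  0.  ] g 0.503 0.0 q6 2.02
```

That pixel is the bar's far end (y≈153), not its centre. I'll triangulate that same edge from the side and wrist views instead.

```bash
python3 - <<'E'
from h import *
T=np.load('pics/fin.npy')
p,d=ray("side",(250+170/3.333,255+99/3.333)); p2,d2=ray("wrist",(180+.7*257,120+.7*210),T)
A=np.c_[d,-d2]; t=np.linalg.lstsq(A,p2-p,rcond=None)[0]; a,b=p+t[0]*d,p2+t[1]*d2; P=(a+b)/2
print(P.round(1),'gap',np.linalg.norm(a-b).round(1),'expect ~[563,153.5,144.5] (unlocked: z>150)')
if abs(P[2]-144.5)<5: r.job_done(); print('handed in')
E
```

```text
[563.  153.2 139. ] gap 1.2 expect ~[563,153.5,144.5] (unlocked: z>150)
```

The edge triangulates to z≈139, about 5 mm low. That rules out popped-up, but is at the limit of pixel accuracy, so I'll confirm the height with a feather touch on the bar top.

```bash
python3 - <<'E'
from h import *
o=[pi,0,Y0-1.63]
r.move_ptp([566,176.5,150],o); r.set_gripper(0); 
r.move_linear([566,176.5,130],feed=60); r.hold(.2); st('above')
hit=r.move_linear([566,176.5,112],feed=8,threshold=2.5); s=st('touch'); print(hit,'top z',s["position"][2]+19.8,'h',s["position"][2]+19.8-17.5-93)
r.move_linear([566,176.5,150],feed=80); st('away')
E
```

```text
above 38.89 p [566.16 176.54 130.29] yaw 1.437 F [-0.4 -0.7  0.3] M [-0.03  0.   -0.05] g 0.003 0.0 q6 2.01
touch 39.86 p [565.95 176.5  124.56] yaw 1.437 F [-0.4  0.3  6.3] M [-0.01  0.06 -0.03] g -0.001 2.9 q6 2.01
True top z 144.3584125523332 h 33.85841255233319
away 40.33 p [566.07 176.52 149.88] yaw 1.437 F [ 0.3 -0.4 -0.9] M [-0.01 -0.02  0.08] g -0.0 0.0 q6 2.01
```

The grip centre is 33.9 mm above the rim, so the lamp is locked. Handing in.

```bash
python3 - <<'E'
from h import *
r.move_linear([566,176.5,200],feed=120); r.hold(.3); print(r.job_done()); st()
E
```

```text
the job is handed in; nothing more can be done
None
the job is handed in; nothing more can be done
```

The lamp is locked in the larger lamp house's socket (grip centre 33.9 mm above the rim by touch, bar along y) and released, with no wrist-force reading above about 10 N at the socket, and I handed the job in at about 41 s; no verdict was shown.

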